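# Roll a spare conveyor roller to the checking pointers

### The job

Put your fingertips on top of the conveyor roller lying on the rubber mat and roll it slowly along the mat, by stroking its top, until it has stopped with its two spindle ends in line with the two steel pointers; then take your hand away. Use as many strokes as you like, touch only the upper half of the roller, never pinch it, lift it or send it running, and leave the carton, the brass fitting and the bearing where they are.

Things in the scene. Friction and masses are not known exactly. Their poses are not given: they have to be found in the camera images.
- roller: Loose metal cylinder lying on the mat: diameter 80, length 160 mm, paper band nearer one end, 12 mm spindle to 95 mm either side. 0.45 to 0.85 kg. Origin: its middle, on the axis, 40 mm over the mat. x: along the axis; y, z turn as it rolls. Starts 80-140 mm from the station's line, parallel within 0.05 rad. Let go at a few cm/s it stops by itself; a tip gripping its top goes twice as far as it.
- station: Fixed on the mat: two upright steel brackets, 48 mm tall, centred at x +-146 mm (foot 24 x 36 mm), with cone pointers aimed at each other 40 mm above the mat; 236 mm between tips; thin flat white line between. Origin: on the mat's top, midway. x: along the pointers' line; y: level, the rolling direction (roller starts on the + or - side); z up.
- mat: Black rubber mat fixed on the bench, 360 mm (x) by 560 mm (y), 6 mm thick. Origin: middle of its underside, on the bench top. Its top is flat and level.
- carton: Bystander: closed brown cardboard carton, 75 x 55 x 60 mm high, standing on the mat near one end. Origin: centre of its underside.
- fitting: Bystander: brass hose fitting standing upright on the mat, 40 mm across the foot, 66 mm tall. Origin: centre of its underside.
- bearing: Bystander: steel bearing ring lying flat on the mat, 52 mm outside diameter, 15 mm high. Origin: centre of its underside.
Not all that is in view belongs to the job. Leave any orange or red look-alike of the roller alone.

How it is judged:
On the way, in this order (a step that is already met when the one before it is completed fails the run):
1. the fingers press on the roller while it still lies well away from the pointers (contact force between the fingers and roller above 0.3 N and (y of roller in the frame of station above 0.03 m or y of roller in the frame of station below -0.03 m)), for 0.05 s.
2. the roller has rolled, not slid: it has turned by more than 1 rad about its axis (angle between roller's own z axis and vertical above 1 rad), for 0.05 s.
At the end, for the whole second after the job is handed in: The roller lies still on the mat between the two pointers: its middle within 10 mm of the pointers' line across it and within 23 mm of the midpoint along it, its axis within 0.12 rad of the line, resting at its own height (axis 40 +- 3 mm above the mat), at rest (under 10 mm/s and 0.25 rad/s) (y of roller in the frame of station between -0.01 and 0.01 m and x of roller in the frame of station between -0.023 and 0.023 m and z of roller in the frame of station between 0.037 and 0.043 m and angle between the x axis of roller and the x axis of station, either way round below 0.12 rad and linear speed of roller below 0.01 m/s and angular speed of roller below 0.25 rad/s); the robot touches nothing.
It fails at once if the roller is lifted (axis more than 50 mm above the mat) (z of roller in the frame of station above 0.05 m).
It fails at once if the roller is sent running (faster than 0.3 m/s) (linear speed of roller above 0.3 m/s).
It fails at once if the fingers touch the roller low down: grasp point less than 60 mm above the mat while touching it (fingertips must be on its upper half) (contact force between the fingers and roller above 0.5 N and z of the grasp point in the frame of station below 0.06 m).
It fails at once if the carton, the fitting or the bearing is moved by more than 15 mm (distance of any of carton, fitting, bearing from where it was at the start of the episode above 0.015 m).
It also fails if it takes over 48 s, if anything falls off the work surface, if the arm or the gripper's body presses on something with over 40 N, if the wrist force passes 120 N, or if a joint passes its speed limit or range.

### The arm

A 6-joint arm with a two-finger parallel gripper is mounted at the origin on the work surface. World frame = base frame: x ahead of the robot, y to its left, z up, the work surface at z = 0. Lengths are in m, angles in rad, forces in N, time in s.
With the tool pointing down it reaches from about 0.425 to 0.95 m from the base axis. Payload 3.5 kg.
Tool frame: the origin (TCP) lies on the centre line of the jaws, within the pads' length; the fingertips stand 17 mm ahead of it and the grasp point (between the pads) lies 2 mm behind it; z points along the fingers, y is the line along which they close (so a half turn about z gives the same grasp; the last joint's range is limited). The gripper opens to 85 mm and grips with 20 to 120 N. Pads are 22 mm wide; open, the fingers measure 114 mm over their backs; the gripper's body (76 mm by 85 mm) begins 54 mm behind the grasp point. The pads swing forward as they close: fully open they stand 13 mm farther back than shut.
Start: joints at [1.134, 0.286, 1.577, -0, 1.279, -0.15], TCP at [0.191, 0.647, 0.248] pointing down, gripper open.
Joint ranges: [-2.77, 2.77], [-0.9, 2.22], [0.21, 2.48], [-1.53, 4.67], [0.24, 2.81], [-2.84, 2.84]. Speed limits (rad/s): [2.79, 2.79, 3.14, 3.14, 3.14, 3.14].

### API

Orientations are given as a unit quaternion [x, y, z, w].
In Python, from plant import ctrl gives the robot as it stands. The module is installed in compiled form; this text tells all that it offers.
- The arm moves only by the tool drive_tool, never from a script. Its argument "moves" is a list of rows, each a list of 3 entries, a list of its own where there are three numbers: the turn, a rotation vector about the tool's x, y, z in rad, then the shift along the tool's x, y, z in m, then the finger opening in m, from 0 to 0.0854. A call has 1 to 5 rows; each row shifts and turns the commanded pose from where the row before left it, along the tool's axes as they then stand; what a row does not reach is not made up. A row lasts 1/8 s, in which the tool goes at most 62.5 mm and 10.7 degrees, less where a joint would pass 70% of its speed; a pose out of reach is approached as far as the arm can. A call with a gripper value outside its range is refused whole. The fingers move at their own pace and stop on an object; "grip_force" is the grip in N (left out, the last holds). Time passes only in rows, so rows that do not move let the fingers close. It gives the time, the measured TCP pose, the force, the opening and the grip force at its end, in the units of the state.
- ctrl.get_state(): the state, without advancing time (a new reading comes with each control period).
- ctrl.read_camera(name): name is "scene" or "side" or "wrist"; returns a dict with "image" (420x560x3 uint8, red, green, blue), "fx", "fy", "cx", "cy" (pixels), "dist" ([k1, k2, p1, p2, k3] as OpenCV has them; the pictures are not rectified), "R" (3x3) and "t" (3): a world point X has camera coordinates R X + t. Camera axes: x right, y down, z forward; pixel columns grow to the right and rows downward; lengths in m; the calibration is good to about 2 mm. A picture is of the moment at which its call begins. There is no depth.
- ctrl.sign_off(): hands the job in; it is judged then, once.
The state is a dict: "time": time; "qpos": joint angles; "dq": joint speeds; "joint_efforts": joint torques, N m; "eef_pos": TCP position; "tcp_rot": TCP orientation; "contact_force": force on the tool from outside, world axes, zero at the start; "wrist_torque": the same for the moment, N m; "opening": opening from 0.0 (shut) to 1.0 (fully open); "finger_force": force on a finger pad.
Only numpy, scipy, OpenCV 4.12 (cv2) and the standard library are available. Lean on these libraries where they do the work, as an engineer would, in place of code of your own. Each camera call takes 0.05 s, during which the arm holds its last target. There are 200 camera calls.

## Working session

There is one attempt and no reset: what is moved stays moved. The work goes in short steps, Python scripts to look and compute and a tool call to move; the robot and the scene stay as the last step left them, time stands still between calls to the robot, and variables do not carry over. Pictures are saved under pics/ and viewed, at most 10 in all, crops included, and the job is handed in when it is done.

Besides the shell and the picture viewer there is one more tool, called after "Emit:" as name([rows], argument=value, ...), one row to a line, values as JSON. drive_tool: Moves the arm, as the interface text tells. Its arguments: {"type":"object","properties":{"moves":{"type":"array","items":{"type":"array"}},"grip_force":{"type":"number"}},"required":["moves"]}

```bash
mkdir -p pics; cat > h.py <<'E'
import numpy as np, cv2
from plant import ctrl
def shot(n,f):
    c=ctrl.read_camera(n); cv2.imwrite('pics/'+f,c['image'][:,:,::-1]); 
    np.save('pics/'+n+'.npy',c,allow_pickle=True); return c
def load(n): return np.load('pics/'+n+'.npy',allow_pickle=True).item()
def K(c): return np.array([[c['fx'],0,c['cx']],[0,c['fy'],c['cy']],[0,0,1.]])
def ray(c,uv,z):
    p=cv2.undistortPoints(np.array([[uv]],float),K(c),np.array(c['dist']))[0,0]
    R=np.array(c['R']);t=np.array(c['t']);o=-R.T@t;d=R.T@np.array([p[0],p[1],1]);return o+d*(z-o[2])/d[2]
def proj(c,X):
    R=np.array(c['R']);return cv2.projectPoints(np.array(X,float).reshape(-1,3),cv2.Rodrigues(R)[0],np.array(c['t'],float),K(c),np.array(c['dist'],float))[0][:,0]
E
python3 - <<'E'
from h import *
a=shot('scene','s0.png')['image'];b=shot('side','d0.png')['image']
print(ctrl.get_state())
E
```

```text
{'time': 0.1, 'qpos': array([ 1.13396795e+00,  2.87082270e-01,  1.57802418e+00,  1.10847417e-06,
        1.27858224e+00, -1.50025633e-01]), 'dq': array([-1.31776367e-04, -2.54273632e-03, -1.51505462e-03, -6.46588505e-05,
       -1.94406239e-03, -4.97121783e-04]), 'joint_efforts': array([ 1.55144471e-04, -4.07293761e+01, -2.93700188e+01, -1.35882915e-04,
        3.42260086e-03,  7.55460547e-06]), 'eef_pos': array([0.19070109, 0.64692735, 0.24708546]), 'tcp_rot': array([ 1.42910474e-01,  9.89735065e-01, -1.00307222e-03, -3.03631336e-04]), 'contact_force': array([0.12654251, 0.65359931, 0.20421066]), 'wrist_torque': array([-0.05206687,  0.04974716, -0.00306214]), 'finger_force': 0.0, 'opening': 1.0002545523075006}
```

View pics/s0.png

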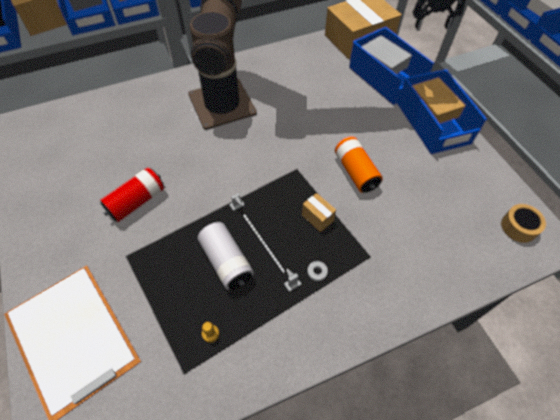

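View pics/d0.png

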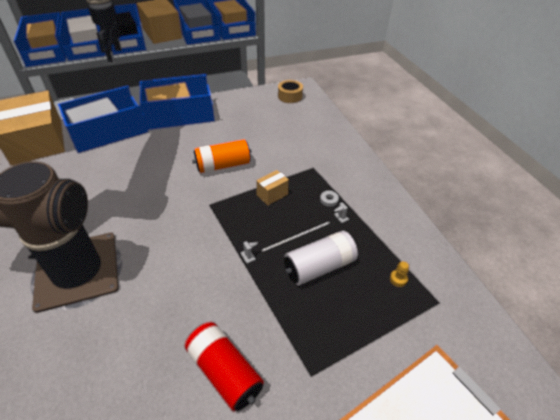

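The scene view shows the white or silver roller at (225,257). The pointers are at (237,203) and (291,281), with the white line between them. The red look-alike is at (132,195) and the orange one at (358,163). The roller meant is the metal-coloured one lying on the mat, and I'll confirm it in an enlarged crop.

```bash
python3 - <<'E'
from h import *
a=load('scene')['image'][180:310,180:340];b=load('side')['image'][180:310,230:390]
f=lambda i:cv2.resize(i[:,:,::-1],None,fx=2.5*2,fy=2.5*2,interpolation=cv2.INTER_CUBIC)
cv2.imwrite('pics/c1.png',cv2.resize(f(a),(720,585)));cv2.imwrite('pics/c2.png',cv2.resize(f(b),(720,585)))
E
```

```text
(no output)
```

View pics/c1.png

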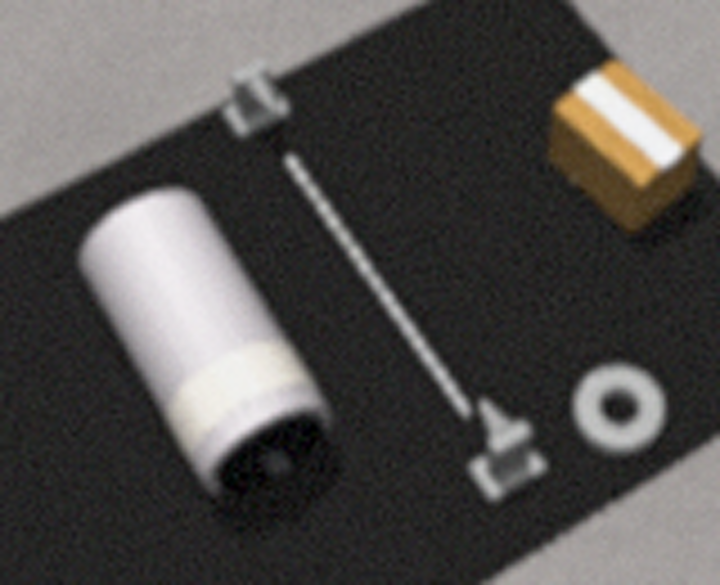

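View pics/c2.png

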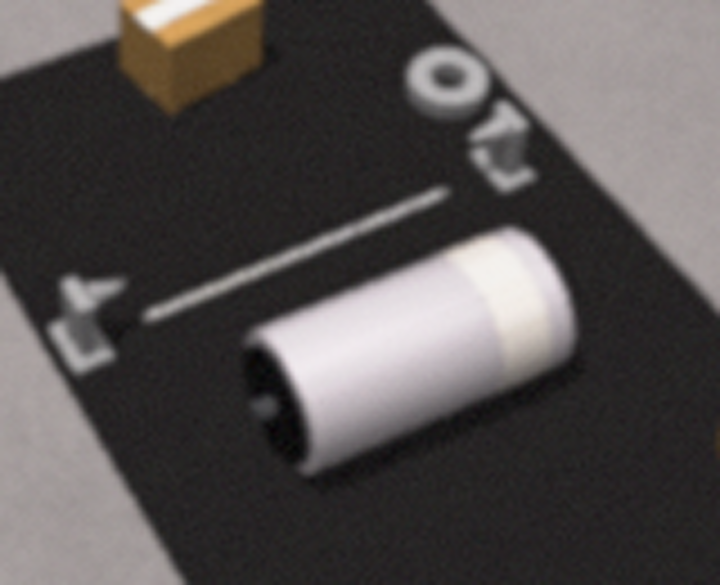

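The crops confirm it: a metallic roller with a paper band, lying next to the line between the pointers. Next I compute positions.

```bash
python3 - <<'E'
from h import *
s=load('scene');d=load('side')
A=[ray(s,(180+290/4.5,180+155/4.5),.006),ray(s,(180+468/4.5,180+415/4.5),.006)]
B=[ray(d,(230+147/4.5,180+319/4.5),.006),ray(d,(230+445/4.5,180+191/4.5),.006)]
far=ray(s,(180+278/4.5,180+462/4.5),.046);near=ray(d,(230+262/4.5,180+406/4.5),.046)
print(*A,*B,'far',far,'near',near,np.linalg.norm(far-near),sep='\n')
n=(A[0]+B[0])/2;f=(A[1]+B[1])/2;o=(n+f)/2;ux=(f-n)/np.linalg.norm(f-n);uy=np.array([-ux[1],ux[0],0])
print('len',np.linalg.norm(f-n),'o',o,'ang',np.arctan2(ux[1],ux[0]))
for p in(near,far,(near+far)/2): print((p-o)@ux,(p-o)@uy)
r=far-near;print('rollang',np.arctan2(r[1],r[0]))
# pointer tips
for c,u,v in((s,485,402),):print('tip',ray(c,(180+u/4.5,180+v/4.5),.046))
for c,u,v in((d,123,284),):print('tip',ray(c,(230+u/4.5,180+v/4.5),.046))
for n_,c,px in(('carton',s,(318,213)),('bearing',s,(317,271)),('fit',s,(210,338))):
  p=ray(c,px,.006);print(n_,p,(p-o)@ux,(p-o)@uy)
E
```

```text
[ 0.46074348 -0.08594303  0.006     ]
[ 0.66949299 -0.05304431  0.006     ]
[ 0.46176194 -0.0915806   0.006     ]
[ 0.66703556 -0.05530647  0.006     ]
far
[ 0.67010544 -0.16924048  0.046     ]
near
[ 0.4928927  -0.19560631  0.046     ]
0.1791633709320867
len 0.2098809429268298 o [ 0.56475849 -0.0714686   0.006     ] ang 0.1655457889182054
-0.09134002526635891 -0.11059775561684757
0.0877948083528515 -0.11379539036245238
-0.0017726084567537064 -0.11219657298964998
rollang 0.14769724926475086
tip [ 0.68181536 -0.04879801  0.046     ]
tip [ 0.44762365 -0.09351454  0.046     ]
carton [0.53843583 0.11113067 0.006     ] 0.004127868918946766 0.1844406048377948
bearing [0.7004016  0.02886729 0.006     ] 0.150323086200227 0.07661143296743805
fit [ 0.75742387 -0.28645515  0.006     ] 0.1546035826127116 -0.24379683398546637
```

The station centre is at about (0.565, -0.071) with yaw about 0.17. The roller centre is at about (0.5815, -0.182), 112 mm away on the -y side. I'll turn the tool so that both open fingers lie along the roller axis, which makes tool x the rolling direction.

Emit:
drive_tool([
  [[0, 0, 0.18], [0, 0, 0], 0.0854],
  [[0, 0, 0.18], [0, 0, 0], 0.0854],
  [[0, 0, 0.18], [0, 0, 0], 0.0854],
  [[0, 0, 0.18], [0, 0, 0], 0.0854],
  [[0, 0, 0.18], [0, 0, 0], 0.0854],
])

```text
time: 0.72
eef_pos: [0.1908, 0.6471, 0.2475]
tcp_rot: [0.562, 0.827, -0.001, 0.0]
contact_force: [0.0, -0.0, -0.7]
opening: 0.999
finger_force: 0.0
```

Emit:
drive_tool([
  [[0, 0, 0.18], [0, 0, 0], 0.0854],
  [[0, 0, 0.044], [0, 0, 0], 0.0854],
  [[0, 0, 0], [-0.05, 0.014, 0], 0.0854],
  [[0, 0, 0], [-0.056, 0.016, 0], 0.0854],
  [[0, 0, 0], [-0.056, 0.016, 0], 0.0854],
])

```text
time: 1.35
eef_pos: [0.2624, 0.4931, 0.2476]
tcp_rot: [0.648, 0.762, -0.0, 0.0]
contact_force: [0.5, -0.6, 1.3]
opening: 1.0
finger_force: 0.0
```

Emit:
drive_tool([
  [[0, 0, 0], [-0.056, 0.016, 0], 0.0854],
  [[0, 0, 0], [-0.056, 0.016, 0], 0.0854],
  [[0, 0, 0], [-0.056, 0.016, 0], 0.0854],
  [[0, 0, 0], [-0.056, 0.016, 0], 0.0854],
  [[0, 0, 0], [-0.056, 0.016, 0], 0.0854],
])

```text
time: 1.98
eef_pos: [0.3859, 0.2293, 0.2481]
tcp_rot: [0.648, 0.761, -0.0, 0.0]
contact_force: [0.4, 0.6, 0.1]
opening: 0.999
finger_force: 0.0
```

Emit:
drive_tool([
  [[0, 0, 0], [-0.056, 0.016, 0], 0.0854],
  [[0, 0, 0], [-0.056, 0.016, 0], 0.0854],
  [[0, 0, 0], [-0.056, 0.016, 0], 0.0854],
  [[0, 0, 0], [-0.056, 0.016, 0], 0.0854],
  [[0, 0, 0], [-0.056, 0.016, 0], 0.0854],
])

```text
time: 2.6
eef_pos: [0.5096, -0.0344, 0.248]
tcp_rot: [0.649, 0.761, 0.0, -0.0]
contact_force: [0.2, -0.1, 1.3]
opening: 0.998
finger_force: 0.0
```

Emit:
drive_tool([
  [[0, 0, 0], [-0.056, 0.016, 0.02], 0.0854],
  [[0, 0, 0], [-0.056, 0.016, 0.02], 0.0854],
  [[0, 0, 0], [-0.01, 0, 0.02], 0.0854],
  [[0, 0, 0], [0, 0, 0], 0.0854],
  [[0, 0, 0], [0, 0, 0], 0.0854],
])

```text
time: 3.22
eef_pos: [0.5601, -0.1466, 0.1887]
tcp_rot: [0.648, 0.762, 0.0, -0.0]
contact_force: [0.1, 0.0, -0.3]
opening: 0.999
finger_force: 0.0
```

Emit:
drive_tool([
  [[0, 0, 0], [-0.056, 0.015, 0.02], 0.0854],
  [[0, 0, 0], [0, 0, 0.02], 0.0854],
  [[0, 0, 0], [0, 0, 0], 0.0854],
])

```text
time: 3.6
eef_pos: [0.5828, -0.1989, 0.1468]
tcp_rot: [0.648, 0.762, -0.0, -0.002]
contact_force: [0.1, 0.0, -1.3]
opening: 1.003
finger_force: 0.0
```

```bash
python3 - <<'E'
from h import *
a=shot('wrist','w1.png')['image'];b=shot('side','d1.png')['image'][130:340,180:460]
cv2.imwrite('pics/w1d.png',np.hstack([cv2.resize(a,(400,300)),cv2.resize(b,(400,300))])[:,:,::-1])
E
```

```text
(no output)
```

View pics/w1d.png

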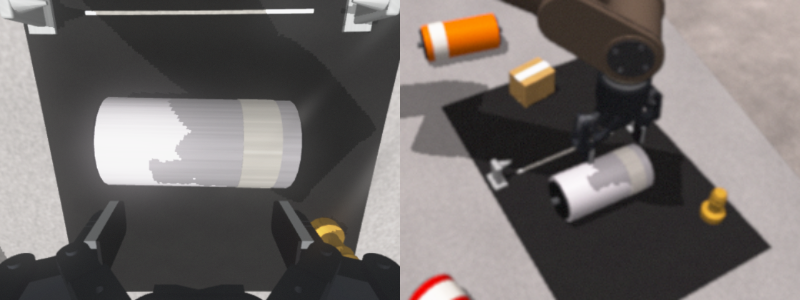

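The wrist view shows the roller level in the image, parallel to the white line: line (88,12)-(313,11), roller spanning x 95–301 and centred on it. Next I descend in small steps until there is contact.

Emit:
drive_tool([
  [[0, 0, 0], [0, 0, 0.02], 0.0854],
  [[0, 0, 0], [0, 0, 0.02], 0.0854],
  [[0, 0, 0], [0, 0, 0], 0.0854],
])

```text
time: 4.08
eef_pos: [0.5821, -0.1995, 0.105]
tcp_rot: [0.648, 0.761, -0.001, -0.003]
contact_force: [-0.6, 0.2, 0.2]
opening: 1.003
finger_force: 0.0
```

Emit:
drive_tool([
  [[0, 0, 0], [0, 0, 0.003], 0.0854],
  [[0, 0, 0], [0, 0, 0.002], 0.0854],
  [[0, 0, 0], [0, 0, 0], 0.0854],
])

```text
time: 4.45
eef_pos: [0.5843, -0.2009, 0.1036]
tcp_rot: [0.648, 0.761, 0.0, 0.0]
contact_force: [-0.1, 0.9, -0.3]
opening: 0.994
finger_force: 0.0
```

Emit:
drive_tool([
  [[0, 0, 0], [0, 0, 0.003], 0.0854],
  [[0, 0, 0], [0, 0, 0.002], 0.0854],
  [[0, 0, 0], [0, 0, 0], 0.0854],
])

```text
time: 4.82
eef_pos: [0.5839, -0.2007, 0.098]
tcp_rot: [0.648, 0.761, -0.0, -0.0]
contact_force: [0.3, 0.9, -0.2]
opening: 1.001
finger_force: 0.0
```

Emit:
drive_tool([
  [[0, 0, 0], [0, 0, 0.003], 0.0854],
  [[0, 0, 0], [0, 0, 0], 0.0854],
])

```text
time: 5.08
eef_pos: [0.5839, -0.2007, 0.095]
tcp_rot: [0.648, 0.761, -0.0, -0.0]
contact_force: [0.0, -0.5, -1.2]
opening: 0.999
finger_force: 0.0
```

Emit:
drive_tool([
  [[0, 0, 0], [0, 0, 0.002], 0.0854],
  [[0, 0, 0], [0, 0, 0], 0.0854],
])

```text
time: 5.32
eef_pos: [0.584, -0.2007, 0.0931]
tcp_rot: [0.648, 0.761, -0.0, -0.0]
contact_force: [0.4, 0.2, -0.4]
opening: 0.996
finger_force: 0.0
```

Emit:
drive_tool([
  [[0, 0, 0], [0, 0, 0.002], 0.0854],
  [[0, 0, 0], [0, 0, 0], 0.0854],
])

```text
time: 5.58
eef_pos: [0.5839, -0.2007, 0.0911]
tcp_rot: [0.648, 0.761, -0.0, -0.0]
contact_force: [-0.7, 0.9, -1.1]
opening: 0.996
finger_force: 0.0
```

Emit:
drive_tool([
  [[0, 0, 0], [0, 0, 0.002], 0.0854],
  [[0, 0, 0], [0, 0, 0], 0.0854],
])

```text
time: 5.82
eef_pos: [0.5841, -0.2008, 0.0893]
tcp_rot: [0.648, 0.761, 0.0, 0.0]
contact_force: [-0.0, 0.1, 0.5]
opening: 1.001
finger_force: 0.0
```

Emit:
drive_tool([
  [[0, 0, 0], [0, 0, 0.002], 0.0854],
  [[0, 0, 0], [0, 0, 0], 0.0854],
])

```text
time: 6.08
eef_pos: [0.5845, -0.2016, 0.0887]
tcp_rot: [0.648, 0.761, -0.0, 0.001]
contact_force: [-3.3, -0.6, 4.9]
opening: 0.995
finger_force: 2.4
```

Emit:
drive_tool([
  [[0, 0, 0], [0.004, 0, 0], 0.0854],
  [[0, 0, 0], [0.004, 0, 0], 0.0854],
])

```text
time: 6.32
eef_pos: [0.5834, -0.1938, 0.0893]
tcp_rot: [0.648, 0.761, -0.0, 0.001]
contact_force: [-4.1, -1.2, 8.0]
opening: 0.998
finger_force: 4.2
```

Contact at TCP z of about 0.089, with a few newtons. Starting the stroke.

Emit:
drive_tool([
  [[0, 0, 0], [0.007, 0, 0], 0.0854],
  [[0, 0, 0], [0.007, 0, 0], 0.0854],
  [[0, 0, 0], [0.007, 0, 0], 0.0854],
  [[0, 0, 0], [0.007, 0, 0], 0.0854],
])

```text
time: 6.82
eef_pos: [0.5793, -0.1658, 0.0898]
tcp_rot: [0.648, 0.762, -0.0, 0.001]
contact_force: [-2.2, 0.2, 8.0]
opening: 0.999
finger_force: 4.4
```

```bash
python3 - <<'E'
from h import *
a=shot('wrist','w2.png')['image'];b=shot('side','d2.png')['image'][130:340,180:460]
cv2.imwrite('pics/w2d.png',np.hstack([cv2.resize(a,(400,300)),cv2.resize(b,(400,300))])[:,:,::-1])
E
```

```text
(no output)
```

View pics/w2d.png

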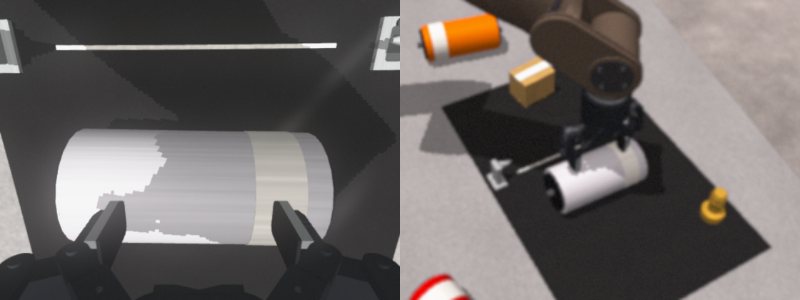

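The wrist view shows the tips on top of the roller, which is still parallel to the line (line at row 46, roller's upper edge at row 131). Continuing the stroke.

Emit:
drive_tool([
  [[0, 0, 0], [0.007, 0, 0], 0.0854],
  [[0, 0, 0], [0.007, 0, 0], 0.0854],
  [[0, 0, 0], [0.007, 0, 0], 0.0854],
  [[0, 0, 0], [0.007, 0, 0], 0.0854],
  [[0, 0, 0], [0.005, 0, 0], 0.0854],
])

```text
time: 7.55
eef_pos: [0.5743, -0.1325, 0.0885]
tcp_rot: [0.648, 0.761, 0.001, 0.002]
contact_force: [2.6, 1.3, 3.3]
opening: 0.998
finger_force: 1.9
```

```bash
cat > m.py <<'E'
from h import *
from scipy.optimize import least_squares
o=np.array([.5648,-.0712]);
def meas(edge,line,c):
    """edge/line: two px each (full-res) of the roller's upper silhouette and of the white line"""
    L=[ray(c,p,.006)[:2] for p in line]; a=L[1]-L[0]; u=a/np.linalg.norm(a); n=np.array([-u[1],u[0]])
    if n[1]<0:n=-n
    th=np.linspace(0,np.pi,361); out=[]
    for p in edge:
        def f(yc):
            X=L[0]+u*((ray(c,p,.07)[:2]-L[0])@u)
            P=np.array([[*(X+n*(yc+.04*np.cos(t))),.046+.04*np.sin(t)] for t in th])
            return proj(c,P)[:,1].min()-p[1]
        lo,hi=-.2,.1
        from scipy.optimize import brentq
        out.append(brentq(f,lo,hi))
    return np.round(L,4),out
def auto(c):
    g=cv2.cvtColor(c['image'],cv2.COLOR_RGB2GRAY).astype(int)
    for x in (150,200,250,300,350,400): 
        b=g[:,x]>95; d=np.flatnonzero(np.diff(b.astype(int))); print(x,d[:8])
E
python3 - <<'E'
from m import *
auto(load('wrist'))
c=shot('wrist','w3.png');auto(c);print(ctrl.get_state()['eef_pos'],ctrl.get_state()['contact_force'])
E
```

```text
150 [ 62  69 180 308]
200 [ 62  69 181 340]
250 [ 62  69 182 340]
300 [ 61  68 183 341]
350 [ 61  68 182 342]
400 [ 60  67 183 297]
150 [126 134 211 308]
200 [127 133 212 369]
250 [126 133 212 370]
300 [126 132 213 370]
350 [125 132 213 372]
400 [125 131 215 298 371 372]
[ 0.57414974 -0.1319075   0.08831875] [2.33977139 2.27560801 5.75199694]
```

```bash
python3 - <<'E'
from m import *
c=load('wrist')
print(meas([(150,212),(400,214.5)],[(150,130.5),(400,128.5)],c))
E
```

```text
(array([[ 0.4935, -0.0845],
       [ 0.6332, -0.0607]]), [-0.07513619550554682, -0.07737424775957297])
```

Emit:
drive_tool([
  [[0, 0, 0], [0, 0, -0.012], 0.0854],
  [[0, 0, 0], [-0.03, 0, -0.004], 0.0854],
  [[0, 0, 0], [-0.025, 0, 0], 0.0854],
  [[0, 0, 0], [0, 0, 0], 0.0854],
])

```text
time: 8.1
eef_pos: [0.5816, -0.1889, 0.103]
tcp_rot: [0.649, 0.76, -0.0, -0.0]
contact_force: [0.1, 0.7, -0.3]
opening: 1.001
finger_force: 0.0
```

```bash
python3 - <<'E'
from m import *
c=shot('wrist','w4.png');auto(c);print(ctrl.get_state()['eef_pos'])
E
```

```text
150 [ 19  26  95 253]
200 [ 19  25  96 253]
250 [ 18  25  97 254]
300 [ 18  25  97 254]
350 [ 17  24  98 256]
400 [ 15  23  98 257]
[ 0.58126731 -0.18779381  0.10266431]
```

```bash
python3 - <<'E'
from m import *
c=load('wrist')
print(meas([(150,95.5),(400,98.5)],[(150,22.5),(400,19.5)],c))
E
```

```text
(array([[ 0.4934, -0.0843],
       [ 0.6293, -0.0611]]), [-0.07752532826803202, -0.08001403569659428])
```

Emit:
drive_tool([
  [[0, 0, 0], [0.023, 0, 0], 0.0854],
  [[0, 0, 0], [0, 0, 0.012], 0.0854],
  [[0, 0, 0], [0, 0, 0.003], 0.0854],
  [[0, 0, 0], [0, 0, 0.001], 0.0854],
  [[0, 0, 0], [0.003, 0, 0], 0.0854],
])

```text
time: 8.78
eef_pos: [0.5779, -0.1618, 0.0893]
tcp_rot: [0.648, 0.762, -0.001, 0.001]
contact_force: [-6.1, -1.9, 10.5]
opening: 0.997
finger_force: 5.4
```

Emit:
drive_tool([
  [[0, 0, 0], [0.007, 0, 0], 0.0854],
  [[0, 0, 0], [0.007, 0, 0], 0.0854],
  [[0, 0, 0], [0.007, 0, 0], 0.0854],
  [[0, 0, 0], [0.007, 0, 0], 0.0854],
  [[0, 0, 0], [0.007, 0, 0], 0.0854],
])

```text
time: 9.4
eef_pos: [0.5728, -0.1268, 0.0897]
tcp_rot: [0.648, 0.762, -0.001, 0.001]
contact_force: [-2.6, 0.2, 10.8]
opening: 1.002
finger_force: 5.3
```

Emit:
drive_tool([
  [[0, 0, 0], [0.007, 0, 0], 0.0854],
  [[0, 0, 0], [0.007, 0, 0], 0.0854],
  [[0, 0, 0], [0.007, 0, 0], 0.0854],
  [[0, 0, 0], [0.007, 0, 0], 0.0854],
  [[0, 0, 0], [0.005, 0, 0], 0.0854],
])

```text
time: 10.02
eef_pos: [0.5669, -0.0933, 0.0872]
tcp_rot: [0.648, 0.762, 0.0, 0.0]
contact_force: [1.1, 0.5, 0.7]
opening: 1.0
finger_force: 0.6
```

Emit:
drive_tool([
  [[0, 0, 0], [0, 0, 0], 0.0854],
  [[0, 0, 0], [0, 0, -0.012], 0.0854],
  [[0, 0, 0], [-0.03, 0, -0.004], 0.0854],
  [[0, 0, 0], [-0.025, 0, 0], 0.0854],
  [[0, 0, 0], [0, 0, 0], 0.0854],
])

```text
time: 10.65
eef_pos: [0.5756, -0.1505, 0.1033]
tcp_rot: [0.649, 0.76, -0.0, -0.0]
contact_force: [0.2, 0.0, -0.3]
opening: 0.995
finger_force: 0.0
```

```bash
python3 - <<'E'
from m import *
c=shot('wrist','w5.png');auto(c);print(ctrl.get_state()['eef_pos'])
E
```

```text
150 [ 93 101 104 261 286 304]
200 [ 93  99 105 261]
250 [ 93  99 106 261]
300 [ 92  98 107 262]
350 [ 91  98 106 263]
400 [ 90  97 107 264 282 291 292 294]
[ 0.575258   -0.14941394  0.10295785]
```

View pics/w5.png

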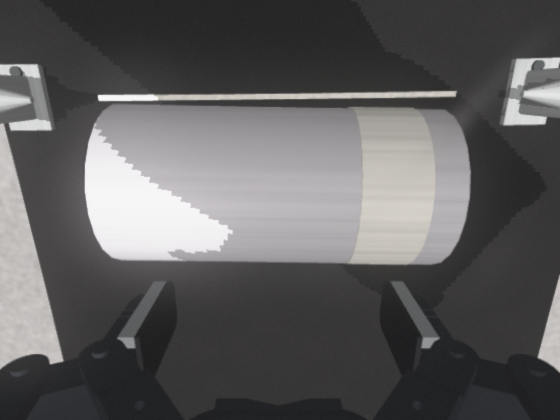

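```bash
python3 - <<'E'
from m import *
c=load('wrist')
print(meas([(150,104.5),(400,107.5)],[(150,97),(400,93.5)],c))
E
```

```text
(array([[ 0.4889, -0.0852],
       [ 0.634 , -0.0601]]), [-0.0427678411536078, -0.045577966396555376])
```

The roller is 43 mm short and about 0.02 rad off parallel, centred on the line. Third stroke.

Emit:
drive_tool([
  [[0, 0, 0], [0.02, 0, 0], 0.0854],
  [[0, 0, 0], [0, 0, 0.012], 0.0854],
  [[0, 0, 0], [0, 0, 0.003], 0.0854],
  [[0, 0, 0], [0, 0, 0.001], 0.0854],
  [[0, 0, 0], [0.003, 0, 0], 0.0854],
])

```text
time: 11.32
eef_pos: [0.5723, -0.1263, 0.0894]
tcp_rot: [0.648, 0.762, -0.001, 0.001]
contact_force: [-5.3, -1.0, 12.4]
opening: 1.004
finger_force: 6.1
```

Emit:
drive_tool([
  [[0, 0, 0], [0.007, 0, 0], 0.0854],
  [[0, 0, 0], [0.007, 0, 0], 0.0854],
  [[0, 0, 0], [0.007, 0, 0], 0.0854],
  [[0, 0, 0], [0.007, 0, 0], 0.0854],
  [[0, 0, 0], [0.007, 0, 0], 0.0854],
])

```text
time: 11.95
eef_pos: [0.5671, -0.0912, 0.0897]
tcp_rot: [0.648, 0.762, -0.0, 0.001]
contact_force: [-3.4, -0.8, 11.2]
opening: 1.001
finger_force: 5.6
```

Emit:
drive_tool([
  [[0, 0, 0], [0.007, 0, 0], 0.0854],
  [[0, 0, 0], [0.007, 0, 0], 0.0854],
  [[0, 0, 0], [0.007, 0, 0], 0.0854],
  [[0, 0, 0], [0.005, 0, 0], 0.0854],
  [[0, 0, 0], [0.002, 0, 0], 0.0854],
])

```text
time: 12.58
eef_pos: [0.5627, -0.063, 0.0877]
tcp_rot: [0.648, 0.762, 0.001, 0.001]
contact_force: [2.8, 0.9, 2.9]
opening: 1.0
finger_force: 1.5
```

Emit:
drive_tool([
  [[0, 0, 0], [0, 0, -0.012], 0.0854],
  [[0, 0, 0], [-0.03, 0, -0.004], 0.0854],
  [[0, 0, 0], [-0.03, 0, 0], 0.0854],
  [[0, 0, 0], [0, 0, 0], 0.0854],
  [[0, 0, 0], [0, 0, 0], 0.0854],
])

```text
time: 13.2
eef_pos: [0.5706, -0.1224, 0.1028]
tcp_rot: [0.649, 0.761, -0.0, -0.001]
contact_force: [-0.1, 0.4, 0.1]
opening: 0.997
finger_force: 0.0
```

```bash
python3 - <<'E'
from m import *
c=shot('wrist','w6.png');auto(c);print(ctrl.get_state()['eef_pos'])
# line hidden: tips known; roller upper edge from known line (0.4915,-.0848)-(0.6337,-.0604)
L=proj(c,[[.4915,-.0848,.006],[.6337,-.0604,.006]]);print(L)
g=cv2.cvtColor(c['image'],cv2.COLOR_RGB2GRAY)>95
e=lambda x:(x,float(np.flatnonzero(g[:,x])[0])) 
print(e(200),e(350),meas([e(200),e(350)],[tuple(L[0]),tuple(L[1])],c))
E
```

```text
150 [ 94 264 265 266 285 307]
200 [ 96 258]
250 [ 97 255]
300 [ 98 256]
350 [ 98 257]
400 [ 98 258 281 297]
[ 0.57068541 -0.12204809  0.10275396]
[[160.82739724 145.77636191]
 [395.55668989 143.62252771]]
(200, 97.0) (350, 99.0) (array([[ 0.4915, -0.0848],
       [ 0.6337, -0.0604]]), [-0.010851252936546185, -0.01235106505933043])
```

View pics/w6.png

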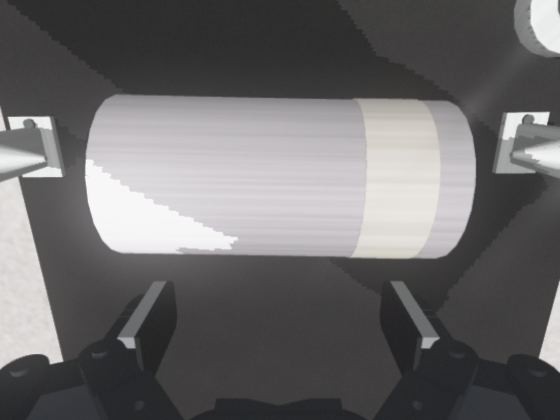

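The view shows the roller between the brackets (inner edges at columns 61 and 497) and centred, with about 11.5 mm still to go. The last short stroke is 23–24 mm of tip travel.

Emit:
drive_tool([
  [[0, 0, 0], [0.028, 0, 0], 0.0854],
  [[0, 0, 0], [0, 0, 0.012], 0.0854],
  [[0, 0, 0], [0, 0, 0.003], 0.0854],
  [[0, 0, 0], [0, 0, 0.001], 0.0854],
  [[0, 0, 0], [0.003, 0, 0], 0.0854],
])

```text
time: 13.88
eef_pos: [0.5669, -0.0935, 0.0895]
tcp_rot: [0.648, 0.762, -0.001, 0.0]
contact_force: [-7.1, -2.1, 11.4]
opening: 0.999
finger_force: 6.2
```

Emit:
drive_tool([
  [[0, 0, 0], [0.006, 0, 0], 0.0854],
  [[0, 0, 0], [0.006, 0, 0], 0.0854],
  [[0, 0, 0], [0.005, 0, 0], 0.0854],
  [[0, 0, 0], [0.004, 0, 0], 0.0854],
  [[0, 0, 0], [0, 0, 0], 0.0854],
])

```text
time: 14.5
eef_pos: [0.5637, -0.0722, 0.0897]
tcp_rot: [0.648, 0.762, -0.001, 0.001]
contact_force: [-5.6, -0.4, 12.4]
opening: 0.997
finger_force: 6.2
```

Emit:
drive_tool([
  [[0, 0, 0], [0, 0, -0.004], 0.0854],
  [[0, 0, 0], [0, 0, -0.012], 0.0854],
  [[0, 0, 0], [-0.03, 0, -0.004], 0.0854],
  [[0, 0, 0], [-0.03, 0, 0], 0.0854],
  [[0, 0, 0], [0, 0, 0], 0.0854],
])

```text
time: 15.12
eef_pos: [0.5731, -0.1324, 0.1077]
tcp_rot: [0.649, 0.761, 0.0, 0.0]
contact_force: [0.4, 0.2, -0.6]
opening: 0.996
finger_force: 0.0
```

```bash
cat > f.py <<'E'
from m import *
c=shot('wrist','w7.png')
L=proj(c,[[.4915,-.0848,.006],[.6337,-.0604,.006]])
g=cv2.cvtColor(c['image'],cv2.COLOR_RGB2GRAY)>95
e=lambda x:(x,float(np.flatnonzero(g[:,x]&(np.arange(420)>40))[0])) 
print(e(200),e(350),meas([e(200),e(350)],[tuple(L[0]),tuple(L[1])],c),ctrl.get_state()['eef_pos'])
E
python3 f.py
```

```text
(200, 49.0) (350, 52.0) (array([[ 0.4915, -0.0848],
       [ 0.6337, -0.0604]]), [0.00021992307856030826, -0.0017459393325624003]) [ 0.57268161 -0.13118141  0.10733012]
```

View pics/w7.png

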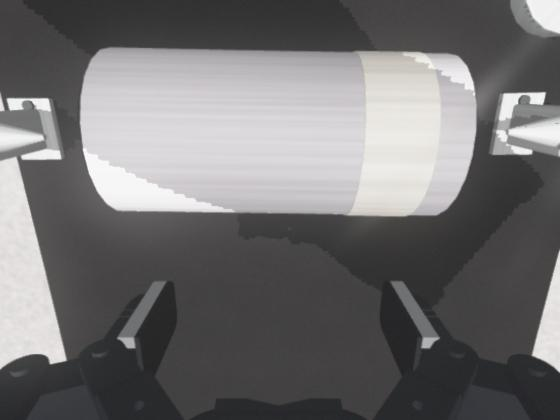

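The roller sits on the pointer line, with its measured middle about -1 mm off. Retreating, checking once more, then handing in.

Emit:
drive_tool([
  [[0, 0, 0], [0, 0, -0.04], 0.0854],
  [[0, 0, 0], [0, 0, -0.04], 0.0854],
  [[0, 0, 0], [0, 0, 0], 0.0854],
  [[0, 0, 0], [0, 0, 0], 0.0854],
])

```text
time: 15.68
eef_pos: [0.5721, -0.1296, 0.1865]
tcp_rot: [0.648, 0.762, -0.0, -0.001]
contact_force: [-0.3, 0.8, -1.1]
opening: 1.001
finger_force: 0.0
```

```bash
python3 f.py; python3 -c "
from plant import ctrl
print(ctrl.sign_off())"
```

```text
(200, 65.0) (350, 68.0) (array([[ 0.4915, -0.0848],
       [ 0.6337, -0.0604]]), [0.0007090062578433363, -0.0019268459475420025]) [ 0.57172862 -0.12966298  0.18565919]
the job is handed in; nothing more can be done
None
```

The roller was stroked into line with the pointers in four strokes, measured about 1 mm off the line and 0.02 rad off parallel; the hand was withdrawn and the job handed in at about 16 s, with no verdict returned.

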